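# Hang the capped centrifuge bucket on the spring scale

### The job

Weigh the blue-capped centrifuge bucket: take it by its metal body, hang it by its bail from the hook of the spring scale, and ease its weight on at no more than a few centimetres a second, letting go only when the scale carries all of it, so that the pointer never jumps or bounces, never passes full scale, and the scale is not knocked. Leave the bucket hanging free, plumb in the bight of the hook and quite still, ready to be read; leave the other things on the bench where they are.

Things in the scene. Friction and masses are not known exactly. Their poses are not given: they have to be found in the camera images.
- blue_mid (a point): Centre of the loose bucket with BLUE cap and band, the one to weigh: 38 mm above its underside. Rectangular aluminium can 84 mm long (its x), 46 mm wide (y); flat bare wall up to 60 mm, then the cap, 78 x 40 mm, up to 72 mm. Weighs 120 to 440 g (unknown), evenly filled. z up; same after a half turn about z. It may be held off-centre along x
- blue_bail (a point): Peak of the blue bucket's bail (centre of the wire), over its middle, 124 mm above its underside. The bail is stiff 5 mm steel wire fixed upright on the cap, in the bucket's y-z plane: legs at y = -16 and +16 mm from 72 to 104 mm above the underside, then sloping in to this blunt peak. Axes as blue_mid
- hook_seat (a point): Where the centre of the bail's wire rests in the bight of the scale's hook; 270 mm above the bench when empty, sinks under load. z up; the hook, of 5 mm wire, lies in this x-z plane, mouth to -x (its yaw varies). Bight 17 mm wide inside. The bail's wire enters from -x, its centre 24 to 34 mm above this point; it meets the shank at about x = -4 mm and goes down at x = -9 to -4 mm
- hook_tip (a point): The top of the hook's blunt upturned tip: 15 mm towards -x from hook_seat and 20.5 mm above it; axes as hook_seat
- stand: Grey laboratory stand, fixed to the bench. Origin on the bench straight below the hook at rest; yaw as the hook's. Base plate 215 x 130 x 12 mm lies under the hook; upright rod 13 mm in diameter, 612 mm high, at x = +90, y = +110 mm of this frame; cross arm from it to above the hook, 571 mm up. The -x side is open
- scale: Spring scale: clear tube 24 mm in diameter with blue ends of 26 mm, 345 to 531 mm up, hung by a ring from the cross arm; light, swings freely all ways about the ring, 544 mm up (does not turn about z). Origin at the tube's lower end, 345 mm up. Carries the red pointer collar and the hook. Black marks every 50 g; the red last mark is full scale, 500 g
- pointer (a joint): How far the hook and pointer are drawn down, m: 0 empty, 0.100 at full scale (500 g). The spring needs 49.05 N per m and is lightly damped: a load bobs two to three times a second
- green: Bystander: a like bucket with GREEN cap, upright; origin at the centre of its underside, 84 x 46 mm, 127 mm high with its bail
- spray: Bystander: white spray bottle, 64 mm in diameter, 218 mm high; origin at the centre of its underside
- tipbox: Bystander: grey pipette-tip box with clear lid, 87 x 127 x 83 mm high; origin at the centre of its underside

How it is judged (in metres and radians):
On the way, in this order (a step that is already met when the one before it is completed fails the run):
1. the scale carries weight through the bail while the bucket is still held (value of joint pointer above 0.01 m and distance between blue_bail and hook_seat below 0.012 m and contact force between the fingers and blue above 0.5 N), for 0.1 s.
2. released: the bucket hangs from the hook (value of joint pointer above 0.01 m and distance between blue_bail and hook_seat below 0.012 m and contact force between anything else and scale above 0.8 N and contact force between the fingers and blue below 0.05 N), for 0.3 s.
At the end, for the whole second after the job is handed in: The blue-capped bucket hangs by its bail in the bight of the hook (bail peak within 10 mm of hook_seat), upright within 0.14 rad, carried by the scale alone, with the pointer drawn down and still (under 12 mm/s) and the bucket at rest (under 20 mm/s and 0.25 rad/s) (distance between blue_bail and hook_seat below 0.01 m and value of joint pointer above 0.018 m and contact force between blue and scale above 0.9 N and height (world z) of blue_mid above 0.08 m and angle between blue_mid's own z axis and vertical below 0.14 rad and velocity of joint pointer between -0.012 and 0.012 m/s and linear speed of blue below 0.02 m/s and angular speed of blue below 0.25 rad/s); the robot touches nothing.
It fails at once if the pointer jumps or bounces: drawn down or springing back faster than 0.10 m/s (velocity of joint pointer above 0.1 m/s or velocity of joint pointer below -0.1 m/s).
It fails at once if the scale is drawn past full scale (100 mm) (value of joint pointer above 0.1 m).
It fails at once if the scale or its hook is knocked or pushed with more than 9 N (contact force between anything else and scale above 9 N).
It fails at once if the stand is struck with more than 12 N (contact force between anything else and stand above 12 N).
It fails at once if a bystander is moved more than 20 mm (distance of any of green, spray, tipbox from where it was at the start of the episode above 0.02 m).
It also fails if it takes over 58 s, if anything falls off the work surface, if the arm or the gripper's body presses on something with over 40 N, if the wrist force passes 120 N, or if a joint passes its speed limit or range.

### The arm

A 6-joint arm with a two-finger parallel gripper is mounted at the origin on the work surface. World frame = base frame: x ahead of the robot, y to its left, z up, the work surface at z = 0. Lengths are in mm, angles in rad, forces in N, time in s.
With the tool pointing down it reaches from about 350 to 975 mm from the base axis. Payload 7.1 kg.
Tool frame: the origin (TCP) lies midway between the tips of the shut fingers; the grasp point (between the pads) lies 19 mm behind it (ctrl.grasp_offset is the distance from the TCP to the grasp point, in mm); z points along the fingers, y is the line along which they close (so a half turn about z gives the same grasp; the last joint's range is limited). The gripper opens to 88 mm and grips with 3 to 60 N. Pads are 20 mm wide; open, the fingers measure 115 mm over their backs; the gripper's body (75 mm by 178 mm) begins 61 mm behind the grasp point.
Start: joints at [-1.155, 0.423, 1.63, -0, 1.089, -0.019], TCP at [263.283, -566.822, 222.675] pointing down, gripper open.
Joint ranges: [-3, 3], [-0.9, 2.11], [0.09, 2.58], [-1.31, 4.45], [0.11, 2.69], [-2.54, 2.54]. Speed limits (rad/s): [2.39, 2.39, 3.01, 3.14, 3.14, 3.14].

### API

Orientations are given as a rotation vector (axis times angle).
In Python, from workcell import sensors, viewer, ctrl gives the robot as it stands. The module is installed in compiled form; this text tells all that it offers.
- The arm moves only by the shell command python3 -m handwheel 'ROWS'. ROWS is JSON, a list of rows, each a list of 7 numbers: the shift along the tool's x, y, z in mm, then the turn, a rotation vector about the tool's x, y, z in rad, then the closure, from 0 (fully open) to 1 (shut). In form: [[x, y, z, rx, ry, rz, jaw], ...]. A call has 1 to 10 rows; each row shifts and turns the commanded pose from where the row before left it, along the tool's axes as they then stand; what a row does not reach is not made up. A row lasts 1/8 s, in which the tool goes at most 62.5 mm and 10.7 degrees, less where a joint would pass 70% of its speed; a pose out of reach is approached as far as the arm can. A call is refused whole if a number of a shift passes 62.5 or a number of a turn 0.188, either way. A call with a gripper value outside its range is refused whole. The fingers move at their own pace and stop on an object; the grip force is fixed at half the most. Time passes only in rows, so rows that do not move let the fingers close. It gives the time, the measured TCP pose, the force, the opening and the grip force at its end, in the units of the state.
- sensors.get_obs(): the state, without advancing time (a new reading comes with each control period).
- viewer.get_image(name): name is "side" or "top"; returns a dict with "frame" (420x560x3 uint8, blue, green, red), "fov_y" (degrees; the focal length in pixels is half the picture's height over the tangent of half this angle, whatever the lens; pixels are square), "cx", "cy" (the principal point, pixels), "R" (3x3) and "t" (3): a world point X has camera coordinates R X + t. Camera axes: x right, y down, z forward; pixel columns grow to the right and rows downward; lengths in mm; the calibration is good to about 2 mm. A picture is of the moment at which its call begins. There is no depth.
- ctrl.close_job(): hands the job in; it is judged then, once.
The state is a dict: "t": time; "qpos": joint angles; "qvel": joint speeds; "joint_torque": joint torques, N m; "ee_pos": TCP position; "orientation": TCP orientation; "ft_force": force on the tool from outside, world axes, zero at the start; "moment": the same for the moment, N m; "width": finger opening in mm; "grasp_force": force on a finger pad.
Only numpy, scipy, OpenCV 4.12 (cv2) and the standard library are available. Lean on these libraries where they do the work, as an engineer would, in place of code of your own. Each camera call takes 0.05 s, during which the arm holds its last target. There are 200 camera calls.

## Working session

There is one attempt and no reset: what is moved stays moved. The work goes in short steps, Python scripts to look and compute and a shell command to move; the robot and the scene stay as the last step left them, time stands still between calls to the robot, and variables do not carry over. Pictures are saved under pics/ and viewed, at most 10 in all, crops included, and the job is handed in when it is done.

```bash
mkdir -p pics; cat > h.py <<'E'
import numpy as np,cv2
from workcell import sensors,viewer,ctrl
def shot(n,f):
    d=viewer.get_image(n); cv2.imwrite('pics/'+f,d['frame']); return d
def ray(d,u,v):
    f=d['frame'].shape[0]/2/np.tan(np.radians(d['fov_y'])/2)
    R=np.array(d['R']);t=np.array(d['t'])
    c=-R.T@t; r=R.T@np.array([(u-d['cx'])/f,(v-d['cy'])/f,1]); return c,r/np.linalg.norm(r)
def atz(d,u,v,z):
    c,r=ray(d,u,v); return c+r*(z-c[2])/r[2]
def proj(d,X):
    f=d['frame'].shape[0]/2/np.tan(np.radians(d['fov_y'])/2)
    p=np.array(d['R'])@np.array(X,float)+np.array(d['t']); return np.array([d['cx']+f*p[0]/p[2],d['cy']+f*p[1]/p[2]])
def tri(d1,p1,d2,p2):
    A=[];b=[]
    for d,p in((d1,p1),(d2,p2)):
        c,r=ray(d,*p);P=np.eye(3)-np.outer(r,r);A.append(P);b.append(P@c)
    return np.linalg.lstsq(np.vstack(A),np.hstack(b),rcond=None)[0]
E
python3 - <<'E'
from h import *
import pickle
for n in('side','top'):
    d=shot(n,n+'0.png'); pickle.dump(d,open(n+'0.pkl','wb')); c,r=ray(d,280,210); print(n,d['fov_y'],d['cx'],d['cy'],c.round(),r.round(2))
print(sensors.get_obs())
E
```

```text
side 53.692049217019616 273.8067477414238 210.5790004519822 [ 512. -768.  639.] [ 0.15  0.84 -0.52]
top 50.14467298340789 281.8001057963297 208.3474292666577 [ 446.  -41. 1275.] [ 0.18 -0.02 -0.98]
{'t': 0.1, 'qpos': array([-1.15501460e+00,  4.23773477e-01,  1.63056736e+00, -1.07880294e-05,
        1.08861553e+00, -1.90057395e-02]), 'qvel': array([-0.00020842, -0.00297123, -0.00147775,  0.00138281, -0.00069953,
        0.00035033]), 'joint_torque': array([-1.10006084e-03, -5.45615458e+01, -2.74328148e+01,  6.43923157e-02,
        1.87456602e-02, -2.85518792e-05]), 'ee_pos': array([ 263.08275483, -566.39850705,  221.99194071]), 'orientation': array([-3.06634329e+00, -6.77315495e-01,  4.36714582e-04]), 'ft_force': array([-0.38159902, -0.91372218, -0.74041812]), 'moment': array([-0.02572044,  0.02944082,  0.03681639]), 'grasp_force': 0.0, 'width': 87.53290286455253}
```

View pics/side0.png

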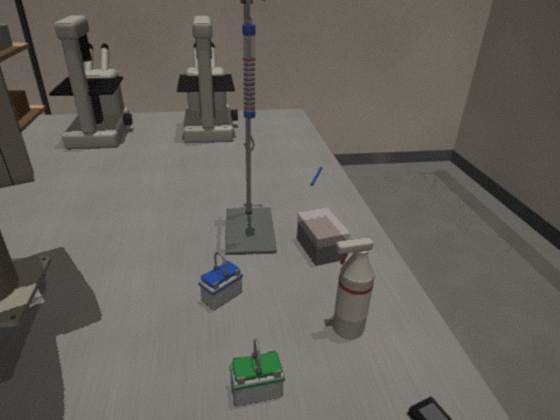

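View pics/top0.png

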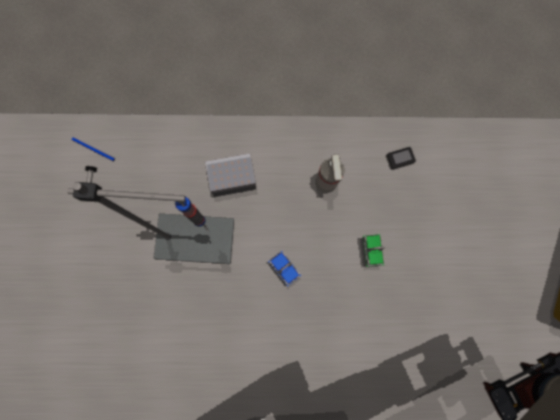

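The side view shows the blue bucket at about (221,283) and the hook at about (249,143). The top view shows the blue bucket at about (285,268), the hook and scale at about (190,210), and the stand base spanning (155..233, 213..263). I'll enlarge both.

```bash
python3 - <<'E'
import cv2,numpy as np
s=cv2.imread('pics/side0.png');t=cv2.imread('pics/top0.png')
a=cv2.resize(s[245:310,190:255],(390,390),interpolation=cv2.INTER_CUBIC)
b=cv2.resize(s[105:170,215:280],(390,390),interpolation=cv2.INTER_CUBIC)
c=np.hstack([a,b])
cv2.imwrite('pics/c1.png',c)
cv2.imwrite('pics/c2.png',cv2.resize(t[185:295,150:310],(800,550),interpolation=cv2.INTER_CUBIC))
E
```

```text
(no output)
```

View pics/c1.png

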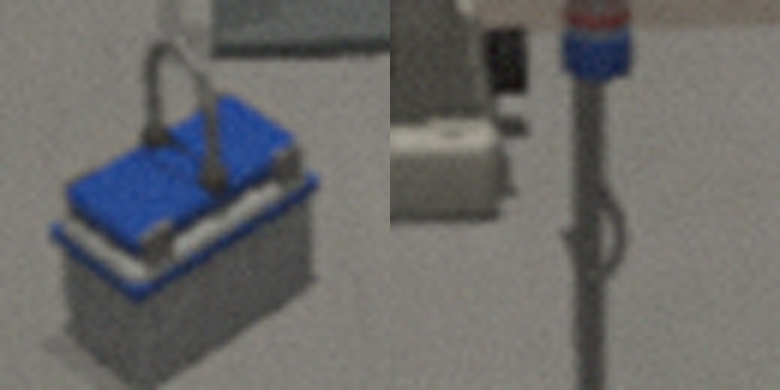

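View pics/c2.png

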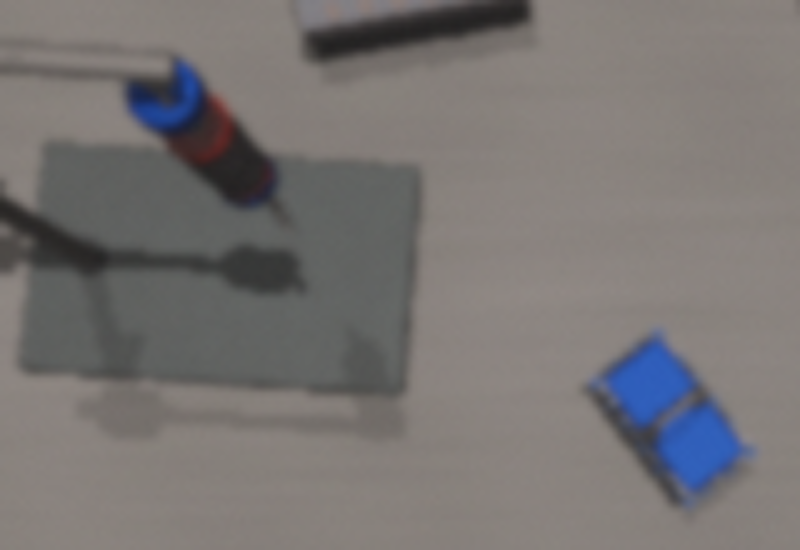

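The side crop shows the bail peak at full-image (217.2,252.8). The hook is at about (247..254, 132..151), with its mouth to the left. The top crop shows the bucket's band corners and the plate corners.

```bash
python3 - <<'E'
from h import *
import pickle
T=pickle.load(open('top0.pkl','rb'));S=pickle.load(open('side0.pkl','rb'))
c=lambda x,y:(150+x/5,185+y/5)
s1=lambda x,y:(190+x/6,245+y/6); s2=lambda x,y:(215+(x-390)/6,105+y/6)
print('plate z12',[atz(T,*c(*p),12).round() for p in((45,143),(420,165),(404,393),(20,370))])
print('rod base T',atz(T,*c(95,260),12).round(),'S',atz(S,248.5,213,12).round())
print('crossarm ends z571',atz(T,85,190,571).round(),atz(T,184,199,571).round())
print('band z60',[atz(T,*c(*p),60).round() for p in((588,385),(655,332),(750,452),(688,500))])
print('side band',[atz(S,*s1(*p),60).round() for p in((52,232),(140,297),(315,182))])
print('bail tri',tri(S,s1(163,47),T,c(685,412)).round(1))
print('tube top ring tri z531',atz(T,*c(163,95),531).round(),'low z345',atz(T,*c(253,190),345).round())
print('low tri',tri(S,s2(598,65),T,c(253,190)).round(1))
for n,p in dict(bight=(600,278),right=(620,235),tip=(567,235),shank=(592,100)).items():
  cc,r=ray(S,*s2(*p)); print(n,cc.round(),r.round(4))
print('hook end top',atz(T,*c(296,228),270).round(),atz(T,*c(296,228),295).round())
E
```

```text
plate z12 [array([668., 277.,  12.]), array([656.,  64.,  12.]), array([527.,  70.,  12.]), array([539., 284.,  12.])]
rod base T [601. 245.  12.] S [603. 250.  12.]
crossarm ends z571 [607. 255. 571.] [593.  98. 571.]
band z60 [array([528., -33.,  60.]), array([557., -69.,  60.]), array([ 493., -120.,   60.]), array([467., -86.,  60.])]
side band [array([467., -96.,  60.]), array([ 496., -132.,   60.]), array([559., -80.,  60.])]
bail tri [509.4 -82.4 126.2]
tube top ring tri z531 [593. 107. 531.] low z345 [590. 106. 345.]
low tri [592.1 105.1 347.7]
bight [ 512. -768.  639.] [ 0.0872  0.9157 -0.3923]
right [ 512. -768.  639.] [ 0.0958  0.9214 -0.3767]
tip [ 512. -768.  639.] [ 0.0749  0.9233 -0.3767]
shank [ 512. -768.  639.] [ 0.087   0.9408 -0.3278]
hook end top [584.  98. 270.] [581.  94. 295.]
```

```bash
cat >> h.py <<'E'
from scipy.spatial.transform import Rotation as Ro
def tool(psi,th):
    p,t=np.radians([psi,th]); z=np.array([np.cos(t)*np.cos(p),np.cos(t)*np.sin(p),-np.sin(t)]); y=np.array([np.sin(p),-np.cos(p),0])
    return np.c_[np.cross(y,z),y,z]
def need(pos,psi,th):
    "tool-frame shift and turn from measured pose to wanted TCP pose"
    o=sensors.get_obs(); R=Ro.from_rotvec(o['orientation']).as_matrix(); W=tool(psi,th)
    print('t',round(o['t'],2),'pos',o['ee_pos'].round(1),'turn',Ro.from_matrix(R.T@W).as_rotvec().round(3),'shift(now axes)',(R.T@(np.array(pos)-o['ee_pos'])).round(1),'shift(wanted axes)',(W.T@(np.array(pos)-o['ee_pos'])).round(1),'f',o['ft_force'].round(1))
E
python3 -m handwheel '[[0,0,0,0,0,-0.132,0],[0,0,0,0,0,-0.132,0],[0,0,0,0,0.157,0,0],[0,0,0,0,0.157,0,0],[0,0,0,0,0.157,0,0],[0,0,0,0,0.157,0,0],[0,0,0,0,0.157,0,0],[0,0,0,0,0,0,0]]'
python3 -c "
from h import *
need([430,-147,125],40,45)"
```

```text
t: 1.1
ee_pos: [261.6, -566.9, 219.9]
orientation: [-2.52, -0.912, -1.043]
ft_force: [-0.5, -0.3, -0.3]
width: 87.8
grasp_force: 0.0
t 1.1 pos [ 261.6 -566.9  219.9] turn [-0.002 -0.001 -0.004] shift(now axes) [ 213.8 -213.8  349.7] shift(wanted axes) [ 215.  -213.4  349.2] f [-0.5 -0.3 -0.3]
```

```bash
python3 -m handwheel '[[21.4,-21.4,35,0,0,0,0],[21.4,-21.4,35,0,0,0,0],[21.4,-21.4,35,0,0,0,0],[21.4,-21.4,35,0,0,0,0],[21.4,-21.4,35,0,0,0,0],[21.4,-21.4,35,0,0,0,0],[21.4,-21.4,35,0,0,0,0],[21.4,-21.4,35,0,0,0,0],[21.4,-21.4,35,0,0,0,0],[21.4,-21.4,35,0,0,0,0]]'
python3 - <<'E'
from h import *
import pickle
need([510,-80,25],40,45)
S=shot('side','side1.png');T=shot('top','top1.png')
pickle.dump((S,T),open('1.pkl','wb'))
a=cv2.resize(S['frame'][225:325,170:270],(500,500),interpolation=cv2.INTER_CUBIC)
b=cv2.resize(T['frame'][230:330,260:320],(300,500),interpolation=cv2.INTER_CUBIC)
cv2.imwrite('pics/c3.png',np.hstack([a,b]))
print(proj(S,sensors.get_obs()['ee_pos']),proj(T,sensors.get_obs()['ee_pos']))
E
```

```text
t: 2.35
ee_pos: [431.3, -144.9, 126.6]
orientation: [-2.523, -0.923, -1.041]
ft_force: [0.6, -0.8, -0.0]
width: 87.7
grasp_force: 0.0
t 2.35 pos [ 431.3 -144.9  126.6] turn [0.    0.003 0.004] shift(now axes) [  0.8   0.9 144. ] shift(wanted axes) [  0.3   0.9 144. ] f [ 0.6 -0.8 -0. ]
[176.30163691 274.57571749] [310.54517286 299.56947019]
```

View pics/c3.png

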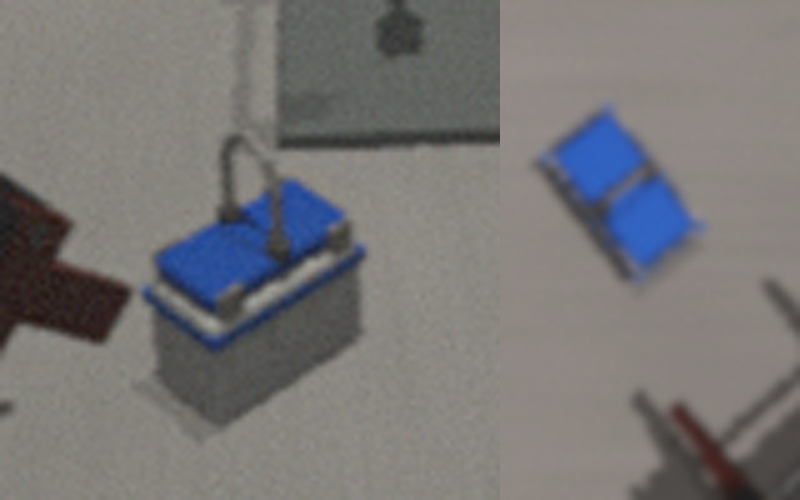

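The side crop shows the near fingertip at about (193,288), and the top crop shows the left fingertip at about (295.6,312). Both match the projected TCP within about 2 px, and the bucket hasn't moved. I'll advance and grip.

```bash
python3 -m handwheel '[[0,0,24,0,0,0,0],[0,1,24,0,0,0,0],[0,0,24,0,0,0,0],[0,0,24,0,0,0,0],[0,0,24,0,0,0,0],[0,0,24,0,0,0,0],[0,0,0,0,0,0,0]]'
python3 -m handwheel '[[0,0,0,0,0,0,0.3],[0,0,0,0,0,0,0.35],[0,0,0,0,0,0,0.4],[0,0,0,0,0,0,0.45],[0,0,0,0,0,0,0.5],[0,0,0,0,0,0,0.55],[0,0,0,0,0,0,0.7],[0,0,0,0,0,0,0.7]]'
python3 -c "
from h import *
need([510,-80,25],40,45)"
```

```text
t: 3.32
ee_pos: [509.8, -81.1, 24.3]
orientation: [-2.52, -0.923, -1.042]
ft_force: [-0.1, -0.4, -0.3]
width: 87.8
grasp_force: 0.0
t: 4.32
ee_pos: [509.4, -81.7, 24.6]
orientation: [-2.521, -0.918, -1.044]
ft_force: [-3.5, -0.9, 4.9]
width: 45.7
grasp_force: 30.0
t 4.33 pos [509.4 -81.7  24.6] turn [-0.001  0.     0.   ] shift(now axes) [ 1.4 -0.9  0.8] shift(wanted axes) [ 1.4 -0.9  0.8] f [-3.5 -0.9  4.9]
```

```bash
python3 -m handwheel '[[4,0,-4,0,0,0,0.7],[10,0,-10,0,0,0,0.7],[20,0,-20,0,0,0,0.7],[20,0,-20,0,0,0,0.7],[20,0,-20,0,0,0,0.7],[20,0,-20,0,0,0,0.7],[18,0,-18,0,0,0,0.7],[12,0,-12,-0.034,0,0.034,0.7],[0,0,0,-0.034,0,0.034,0.7],[0,0,0,0,0,0,0.7]]'
python3 -c "
from h import *
need([534,66,199.6],34.5,45);print(sensors.get_obs()['width'])"
```

```text
t: 5.58
ee_pos: [508.9, -81.0, 199.9]
orientation: [-2.588, -0.806, -1.07]
ft_force: [0.3, 0.7, -2.0]
width: 45.7
grasp_force: 30.0
t 5.58 pos [508.9 -81.  199.9] turn [-0.001  0.001  0.001] shift(now axes) [  73.5 -106.8   73.8] shift(wanted axes) [  73.3 -107.    73.7] f [ 0.3  0.7 -2. ]
45.66468362652907
```

```bash
python3 -m handwheel '[[6,-9,6,0,0,0,0.7],[12,-18,12,0,0,0,0.7],[13,-19,13,0,0,0,0.7],[13,-19,13,0,0,0,0.7],[13,-18,13,0,0,0,0.7],[10,-15,10,0,0,0,0.7],[6.5,-9,6.5,0,0,0,0.7],[0,0,0,0,0,0,0.7]]'
python3 - <<'E'
from h import *
import pickle
need([534,66,199.6],34.5,45)
S=shot('side','side2.png');T=shot('top','top2.png')
p=sensors.get_obs()['ee_pos'];pickle.dump((S,T,p),open('2.pkl','wb'))
print(proj(S,[534,66,299]),proj(S,[592,106,270]),proj(T,[534,66,299]),proj(T,[592,106,270]))
a=cv2.resize(S['frame'][90:170,210:290],(480,480),interpolation=cv2.INTER_CUBIC)
b=cv2.resize(T['frame'][175:255,175:228],(318,480),interpolation=cv2.INTER_CUBIC)
cv2.imwrite('pics/c4.png',np.hstack([a,b]))
E
```

```text
t: 6.58
ee_pos: [534.4, 66.4, 199.6]
orientation: [-2.587, -0.807, -1.07]
ft_force: [-0.1, -1.1, -2.7]
width: 45.8
grasp_force: 30.0
t 6.58 pos [534.4  66.4 199.6] turn [-0.002  0.001  0.002] shift(now axes) [-0.4  0.1 -0.4] shift(wanted axes) [-0.4  0.1 -0.4] f [-0.1 -1.1 -2.7]
[223.09797735 144.94740615] [248.59598851 149.29905587] [221.34590549 251.7178498 ] [205.57834798 227.0586543 ]
```

View pics/c4.png

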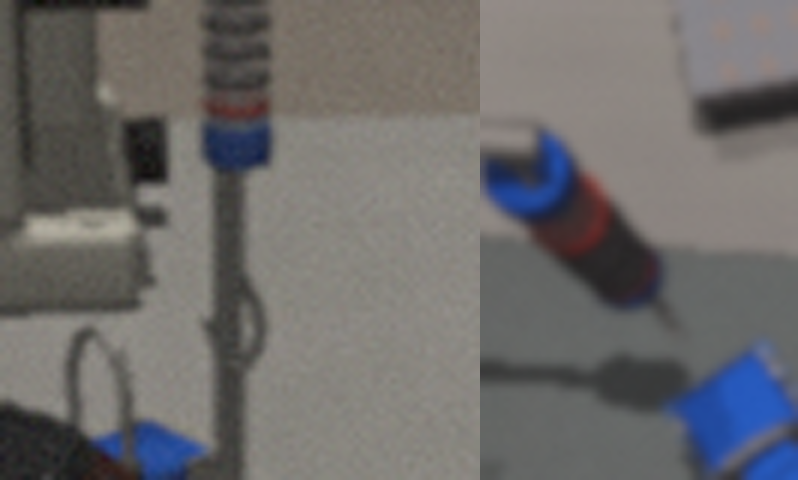

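The side crop shows the bail peak at (225,145.3), the hook tip at (244.7,144), the right bulge at (254.2,143.5) and the hook's bottom at (250.8,150.8). The top crop shows the bail bar passing (221,250). I'll compare these with the projected model.

```bash
python3 - <<'E'
from h import *
import pickle
S,T,p=pickle.load(open('2.pkl','rb'))
h=np.array([np.cos(np.radians(34.5)),np.sin(np.radians(34.5))])
def H(x,z,o=(592,106)): return [o[0]+x*h[0],o[1]+x*h[1],270+z]
for n,q in dict(tip=H(-15,20.5),tipleft=H(-17.5,19),right=H(13.5,8.5),bottom=H(0,-7.5),tubelow=H(0,75),tubetop=H(0,261)).items(): print(n,proj(S,q).round(1),proj(T,q).round(1))
print('bailtop',proj(S,[534,66,301.5]).round(1))
# measure: tube lower blue end in side, blue pixels
for nm,d,(r0,r1,c0,c1) in(('S',S,(100,125,235,265)),('Stop',S,(15,50,235,265)),('Tlow',T,(205,235,190,215)),('Ttop',T,(190,215,170,192))):
  im=d['frame'].astype(int);m=np.zeros(im.shape[:2],bool);s=im[r0:r1,c0:c1];m[r0:r1,c0:c1]=(s[...,0]>s[...,2]+25)&(s[...,0]>s[...,1]+15)
  y,x=np.nonzero(m);print(nm,len(x),x.mean().round(1),y.mean().round(1),x.min(),x.max(),y.min(),y.max())
c,r=ray(S,225,144.8)
for z in(299,301.5):print('bail ray at z',z,(c+r*(z-c[2])/r[2]).round(1))
E
```

```text
tip [243.3 142.4] [207.9 231.3]
tipleft [242.5 143.3] [208.7 232.3]
right [253.1 144.3] [201.8 221.6]
bottom [248.6 152.4] [206.1 227.5]
tubelow [248.3 117.1] [200.5 221.9]
tubetop [247.4  24. ] [183.4 204.6]
bailtop [223.  143.8]
S 60 249.1 114.0 244 254 111 117
Stop 131 248.4 29.0 243 254 24 35
Tlow 1 190.0 205.0 190 190 205 205
Ttop 132 183.6 204.9 176 190 197 211
bail ray at z 299 [538.1  66.4 299. ]
bail ray at z 301.5 [537.9  60.3 301.5]
```

Measured relative to the model, the bail needs about 69 mm along the hook axis and about 1 mm sideways, and should come up about 2 mm. I'll advance 43 mm and look again.

```bash
python3 -m handwheel '[[5.4,-1.3,2.6,0,0,0,0.7],[6,0,6,0,0,0,0.7],[6,0,6,0,0,0,0.7],[6,0,6,0,0,0,0.7],[5,0,5,0,0,0,0.7],[3.5,0,3.5,0,0,0,0.7],[0,0,0,0,0,0,0.7]]'
python3 - <<'E'
from h import *
import pickle
S=shot('side','side3.png');T=shot('top','top3.png')
o=sensors.get_obs();p=o['ee_pos'];print(p,o['ft_force']);pickle.dump((S,T,p),open('3.pkl','wb'))
a=cv2.resize(S['frame'][110:170,215:275],(480,480),interpolation=cv2.INTER_CUBIC)
b=cv2.resize(T['frame'][200:260,185:225],(320,480),interpolation=cv2.INTER_CUBIC)
cv2.imwrite('pics/c5.png',np.hstack([a,b]))
E
```

```text
t: 7.55
ee_pos: [569.5, 91.2, 201.7]
orientation: [-2.588, -0.805, -1.071]
ft_force: [-0.2, 0.3, -2.4]
width: 45.8
grasp_force: 30.0
[569.11654343  90.95765364 201.64287013] [ 0.240479   -0.43857395 -2.66314558]
```

View pics/c5.png

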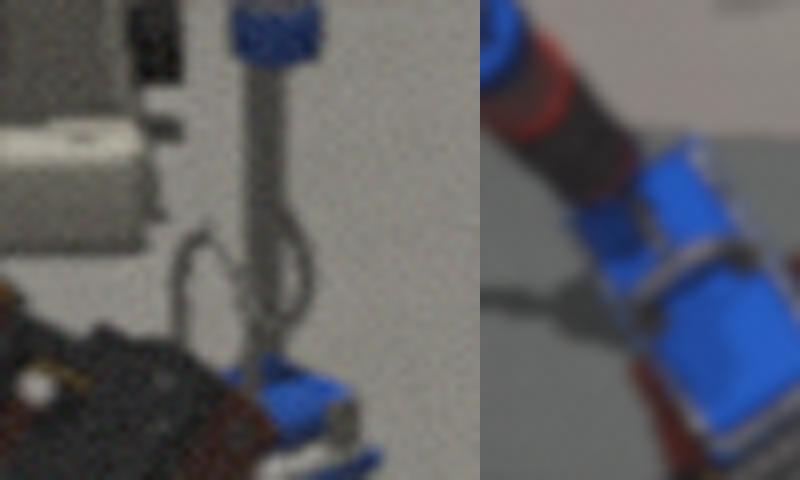

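The side crop shows the bail peak at (240.6,138.5), just short of and above the hook tip at about (245,145). The top crop shows the bail's middle at (211,234), in line with the hook tip at about (208,230). I'll check the height numerically.

```bash
python3 - <<'E'
from h import *
import pickle
S,T,p=pickle.load(open('3.pkl','rb'))
print('bail',proj(S,[573,91,301]),proj(S,[573,91,303.5]),proj(T,[573,91,301]))
print('tip',proj(S,[581.6,97.5,290.5]),proj(T,[581.6,97.5,290.5]),'bottom',proj(S,[594,106,262.5]))
E
```

```text
bail [240.46840829 139.10767058] [240.44625286 138.02841613] [210.1840842  233.67191926]
tip [244.20336727 142.36261445] [207.97256123 230.40400701] bottom [249.50265325 152.3364474 ]
```

```bash
python3 -m handwheel '[[2.5,0,2.5,0,0,0,0.7],[2.5,0,2.5,0,0,0,0.7],[2.5,0,2.5,0,0,0,0.7],[2.5,0,2.5,0,0,0,0.7],[2,0,2,0,0,0,0.7],[1.5,0,1.5,0,0,0,0.7],[0,0,0,0,0,0,0.7]]'
python3 - <<'E'
from h import *
import pickle
S=shot('side','side4.png');T=shot('top','top4.png')
o=sensors.get_obs();p=o['ee_pos'];print(p,o['ft_force']);pickle.dump((S,T,p),open('4.pkl','wb'))
a=cv2.resize(S['frame'][110:170,215:275],(480,480),interpolation=cv2.INTER_CUBIC)
b=cv2.resize(T['frame'][200:260,185:225],(320,480),interpolation=cv2.INTER_CUBIC)
cv2.imwrite('pics/c6.png',np.hstack([a,b]))
E
```

```text
t: 8.52
ee_pos: [585.1, 101.8, 201.8]
orientation: [-2.588, -0.804, -1.071]
ft_force: [0.5, -0.2, -2.8]
width: 45.9
grasp_force: 30.0
[584.99863508 101.73315469 201.72450144] [ 0.68548607 -0.40339644 -2.40748223]
```

View pics/c6.png

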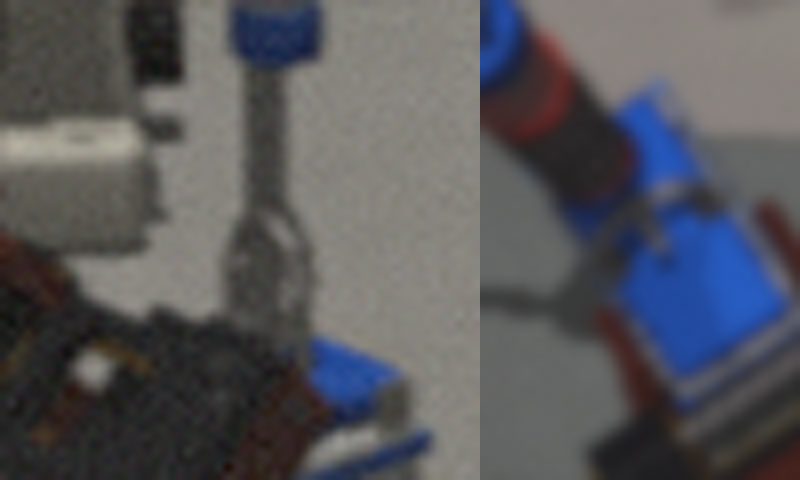

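The top crop shows the hook tip at (208,232) on the gripper side of the bail, so the bail is over the hook's mouth by the shank. I'll average the force to get the weight, then start lowering.

```bash
cat >> h.py <<'E'
def avg(n=14):
    F=[]
    for _ in range(n): viewer.get_image('side');o=sensors.get_obs();F.append(np.r_[o['ft_force'],o['moment']])
    F=np.array(F);print('t',round(o['t'],2),'pos',o['ee_pos'].round(1),'F',F.mean(0).round(2),'sem',(F.std(0)/n**.5).round(2)[:3],'n',len({f[2] for f in F}))
E
python3 -c "
from h import *
avg()"
python3 -m handwheel '[[-1.5,0,1.5,0,0,0,0.7],[-2.1,0,2.1,0,0,0,0.7],[-2.1,0,2.1,0,0,0,0.7],[-2.1,0,2.1,0,0,0,0.7],[-2.1,0,2.1,0,0,0,0.7],[-2.1,0,2.1,0,0,0,0.7],[-0.4,0,2.4,0,0,0,0.7],[-0.4,0,2.4,0,0,0,0.7],[-0.4,0,2.4,0,0,0,0.7],[-0.4,0,2.4,0,0,0,0.7]]'
python3 -c "
from h import *
avg(8)"
```

```text
t 9.32 pos [585.1 101.7 201.8] F [ 0.24  0.13 -2.21 -0.35  0.49 -0.01] sem [0.14 0.14 0.16] n 14
t: 10.58
ee_pos: [589.8, 105.0, 176.8]
orientation: [-2.588, -0.804, -1.071]
ft_force: [0.0, 0.1, -1.5]
width: 45.9
grasp_force: 30.0
t 10.97 pos [589.7 104.9 177. ] F [ 0.02 -0.02 -2.25 -0.35  0.49 -0.01] sem [0.23 0.13 0.24] n 8
```

```bash
python3 -m handwheel '[[-1.4,0,1.4,0,0,0,0.7],[-1.4,0,1.4,0,0,0,0.7],[-1.4,0,1.4,0,0,0,0.7],[-1.4,0,1.4,0,0,0,0.7],[-1.4,0,1.4,0,0,0,0.7],[-1.4,0,1.4,0,0,0,0.7],[-1.4,0,1.4,0,0,0,0.7],[-1.4,0,1.4,0,0,0,0.7],[-1.4,0,1.4,0,0,0,0.7],[0,0,0,0,0,0,0.7]]'
python3 - <<'E'
from h import *
avg(16)
S=shot('side','side5.png');T=shot('top','top5.png')
a=cv2.resize(S['frame'][90:170,215:275],(360,480),interpolation=cv2.INTER_CUBIC)
b=cv2.resize(T['frame'][200:260,180:230],(400,480),interpolation=cv2.INTER_CUBIC)
cv2.imwrite('pics/c7.png',np.hstack([a,b]))
E
```

```text
t: 12.22
ee_pos: [589.6, 104.9, 158.9]
orientation: [-2.588, -0.804, -1.071]
ft_force: [0.3, 0.6, -0.8]
width: 45.8
grasp_force: 30.0
t 13.03 pos [589.7 104.9 159.1] F [ 0.16 -0.   -1.58 -0.29  0.42  0.01] sem [0.12 0.12 0.16] n 16
```

View pics/c7.png

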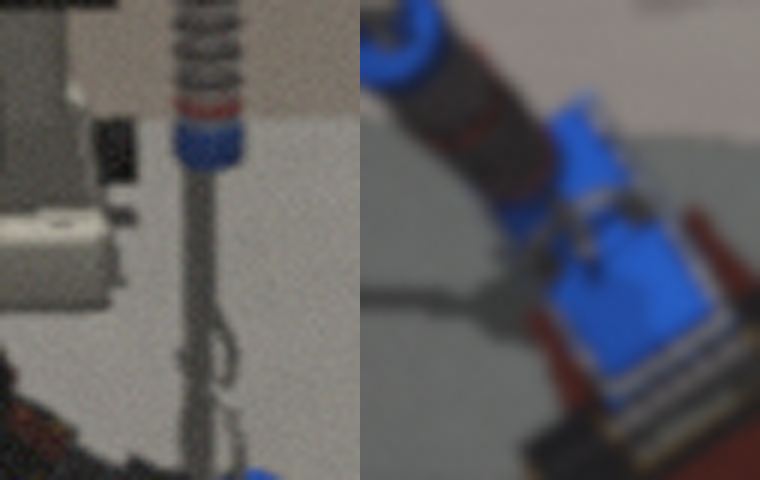

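Side crop: the hook's bulge has sunk about 4 px, from (254,143.5) to about (254,147.5). Top crop: the bail sits across the hook at about (208,227). So the bail is seated and loading has begun. I'll keep lowering at 16 mm/s.

```bash
python3 -m handwheel '[[-1.4,0,1.4,0,0,0,0.7],[-1.4,0,1.4,0,0,0,0.7],[-1.4,0,1.4,0,0,0,0.7],[-1.4,0,1.4,0,0,0,0.7],[-1.4,0,1.4,0,0,0,0.7],[-1.4,0,1.4,0,0,0,0.7],[-1.4,0,1.4,0,0,0,0.7],[-1.4,0,1.4,0,0,0,0.7],[-1.4,0,1.4,0,0,0,0.7],[-1.4,0,1.4,0,0,0,0.7]]'
python3 -c "
from h import *
avg(40)"
```

```text
t: 14.38
ee_pos: [589.7, 104.9, 139.2]
orientation: [-2.588, -0.804, -1.071]
ft_force: [-1.1, -0.2, -0.8]
width: 45.6
grasp_force: 30.0
t 16.38 pos [589.7 104.9 139.2] F [ 0.03 -0.03 -0.76 -0.23  0.3  -0.  ] sem [0.07 0.08 0.09] n 40
```

```bash
python3 -m handwheel '[[-1.4,0,1.4,0,0,0,0.7],[-1.4,0,1.4,0,0,0,0.7],[-1.4,0,1.4,0,0,0,0.7],[-1.4,0,1.4,0,0,0,0.7],[-1.4,0,1.4,0,0,0,0.7],[-1.4,0,1.4,0,0,0,0.7],[0,0,0,0,0,0,0.7]]'
python3 -c "
from h import *
avg(50)"
```

```text
t: 17.25
ee_pos: [589.6, 104.9, 127.2]
orientation: [-2.588, -0.804, -1.071]
ft_force: [-0.3, 0.1, 0.2]
width: 45.7
grasp_force: 30.0
t 19.75 pos [589.7 104.9 127.4] F [ 0.   -0.07 -0.11 -0.18  0.24 -0.  ] sem [0.06 0.06 0.07] n 50
```

```bash
python3 -m handwheel '[[-0.8,0,0.8,0,0,0,0.7],[0,0,0,0,0,0,0.5],[0,0,0,0,0,0,0.46],[0,0,0,0,0,0,0.43],[0,0,0,0,0,0,0.38],[0,0,0,0,0,0,0.3],[0,0,0,0,0,0,0.2],[0,0,0,0,0,0,0.1],[0,0,0,0,0,0,0],[0,0,0,0,0,0,0]]'
python3 - <<'E'
from h import *
o=sensors.get_obs();print(o['width'],o['ft_force'])
S=shot('side','side6.png');T=shot('top','top6.png')
a=cv2.resize(S['frame'][90:210,205:290],(340,480),interpolation=cv2.INTER_CUBIC)
b=cv2.resize(T['frame'][195:265,180:240],(411,480),interpolation=cv2.INTER_CUBIC)
cv2.imwrite('pics/c8.png',np.hstack([a,b]))
E
```

```text
t: 21.0
ee_pos: [589.7, 104.9, 126.2]
orientation: [-2.588, -0.804, -1.071]
ft_force: [-0.1, -0.1, -0.4]
width: 87.7
grasp_force: 0.0
87.72647936006744 [-0.13651517 -0.11278415 -0.42184929]
```

View pics/c8.png

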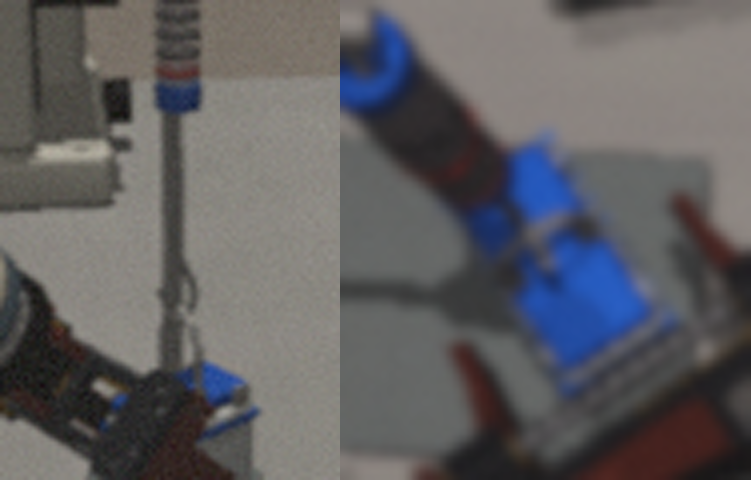

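The bucket hangs from the hook, upright in both views, and the fingers stand clear on either side. I'll back out along the tool axis.

```bash
python3 -m handwheel '[[0,0,-6,0,0,0,0],[0,0,-14,0,0,0,0],[0,0,-20,0,0,0,0],[0,0,-20,0,0,0,0],[0,0,-20,0,0,0,0],[0,0,-25,0,0,0,0],[0,0,-25,0,0,0,0],[0,0,-15,0,0,0,0],[0,0,0,0,0,0,0],[0,0,0,0,0,0,0]]'
for i in 1 2 3; do python3 -m handwheel '[[0,0,0,0,0,0,0],[0,0,0,0,0,0,0],[0,0,0,0,0,0,0],[0,0,0,0,0,0,0],[0,0,0,0,0,0,0],[0,0,0,0,0,0,0],[0,0,0,0,0,0,0],[0,0,0,0,0,0,0],[0,0,0,0,0,0,0],[0,0,0,0,0,0,0]]' | head -1
python3 - <<'E'
from h import *
# motion check: blue-pixel centroid in small windows over 0.5 s
C=[]
for _ in range(7):
    d=viewer.get_image('side');s=d['frame'].astype(int)[120:230,215:300]
    y,x=np.nonzero((s[...,0]>s[...,2]+25)&(s[...,0]>s[...,1]+15));C.append((len(x),x.mean()+215,y.mean()+120))
print(np.round(C,2).tolist())
E
done
```

```text
t: 22.35
ee_pos: [505.4, 46.8, 228.7]
orientation: [-2.588, -0.804, -1.072]
ft_force: [0.3, 0.3, -0.4]
width: 87.8
grasp_force: 0.0
t: 23.6
[[356.0, 249.06, 190.65], [358.0, 249.04, 190.68], [357.0, 249.16, 190.67], [362.0, 249.19, 190.7], [360.0, 249.05, 190.69], [354.0, 249.2, 190.61], [354.0, 248.99, 190.62]]
t: 25.2
[[356.0, 248.99, 190.61], [356.0, 248.93, 190.63], [358.0, 249.07, 190.68], [355.0, 249.19, 190.56], [357.0, 249.03, 190.58], [358.0, 249.01, 190.69], [358.0, 249.16, 190.6]]
t: 26.8
[[358.0, 249.02, 190.57], [356.0, 249.1, 190.58], [362.0, 248.99, 190.72], [360.0, 248.97, 190.62], [358.0, 249.13, 190.61], [361.0, 249.09, 190.66], [355.0, 249.03, 190.65]]
```

```bash
for i in 1 2 3; do python3 -m handwheel '[[0,0,0,0,0,0,0],[0,0,0,0,0,0,0],[0,0,0,0,0,0,0],[0,0,0,0,0,0,0],[0,0,0,0,0,0,0],[0,0,0,0,0,0,0],[0,0,0,0,0,0,0],[0,0,0,0,0,0,0],[0,0,0,0,0,0,0],[0,0,0,0,0,0,0]]' | head -1; done
python3 -c "
from h import *
print(ctrl.close_job())"
```

```text
t: 28.4
t: 29.65
t: 30.9
the job is handed in; nothing more can be done
None
```

The blue bucket is hanging by its bail from the scale hook, released and still in the last pictures (about 225 g by the wrist force), and I handed the job in at 30.9 s; no verdict came back.

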